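# Hang the nut driver back between its neighbours

## Task

In the testing lab, take the nut driver (the tool with the tall, straight round handle) out of the small aluminium stand and hang it upright on the one empty forked hook of the tool rack, its flange resting on both prongs behind their upturned tips. Lower it on gently rather than dropping it, let go, and do not knock the two tools hanging on either side.

Things in the scene. Friction and masses are not known exactly. Their poses are not given: they have to be found in the camera images.
- nut_driver: Nut driver, round, 0.1-0.2 kg, stands in the stand (plate top at z 75 mm, hole 22 mm). Origin: centre of the underside of its steel flange (48 mm wide, 6 thick); z up. Grey cylinder handle 30 mm wide, 6 to 90 mm above origin (grip at 60). Below: shank 8 mm, then 14 mm socket from 45 to 65 mm down. A ball-handled tool (top 66 mm above flange) stands 90 mm to its left or right.
- free_hook: Empty fork hook, fixed, at z 100 mm. Origin: seat midway between the prongs, level with their tops, where the flange underside rests. x from prong tips to rack rail, away from robot; y along rack. Prongs 6 mm wide along x, gap 24 mm for the shank; tips turn up 10 mm, from 39 to 44 mm in front of the origin; gap ends 20 mm behind it. Open in front and above. Occupied hooks 75 mm to either side in y, another at -150.
- neighbour_ball: Neighbour with a ball handle (42 mm ball, top 66 mm above origin), hanging on the hook at one side of the empty one, either side. Origin: centre of the underside of its 48 mm flange; z up; thin shank to 65 mm below. Stays where it hangs.
- neighbour_paddle: Neighbour with a flat paddle handle (13 x 38 mm, top 64 mm above origin), hanging on the hook at the other side of the empty one. Origin: centre of the underside of its 48 mm flange; z up; thin shank to 65 mm below. Stays where it hangs.
Things that resemble listed ones, but are neither listed nor needed, are in the scene too. Leave any purple look-alike of the nut_driver alone. What is shaped like the neighbour_paddle but turquoise is not meant.

How it is judged (in metres and radians):
At the end, for the whole second after the job is handed in: The nut driver hangs at rest on the empty hook: flange within 6 mm of the prong tops in height, 13 mm of the seat sideways, 16 mm in front to 22 mm behind, upright within 0.15 rad; both neighbours within 15 mm of where they hung and 0.2 rad of upright (x of nut_driver in the frame of free_hook between -0.016 and 0.022 m and y of nut_driver in the frame of free_hook between -0.013 and 0.013 m and z of nut_driver in the frame of free_hook between -0.006 and 0.006 m and angle between nut_driver's own z axis and vertical below 0.15 rad and linear speed of nut_driver below 0.03 m/s and distance of each of neighbour_ball, neighbour_paddle from where it was at the start of the episode below 0.015 m and angle between each of neighbour_ball, neighbour_paddle's own z axis and vertical below 0.2 rad); the robot touches nothing.
It fails at once if a neighbouring tool is knocked: moved more than 25 mm or tipped more than 0.3 rad (distance of any of neighbour_ball, neighbour_paddle from where it was at the start of the episode above 0.025 m or angle between any of neighbour_ball, neighbour_paddle's own z axis and vertical above 0.3 rad).
It fails at once if the nut driver is dropped: it moves faster than 0.6 m/s (a fall of about 20 mm) within 40 mm sideways of the seat (linear speed of nut_driver above 0.6 m/s and horizontal distance between nut_driver and free_hook below 0.04 m).
It also fails if it takes over 48 s, if anything falls off the work surface, if the arm or the gripper's body presses on something with over 40 N, if the wrist force passes 120 N, or if a joint passes its speed limit or range.

## Robot

A 6-joint arm with a two-finger parallel gripper is mounted at the origin on the work surface. World frame = base frame: x ahead of the robot, y to its left, z up, the work surface at z = 0. Lengths are in mm, angles in rad, forces in N, time in s.
With the tool pointing down it reaches from about 425 to 1125 mm from the base axis. Payload 14.9 kg.
Tool frame: the origin (TCP) lies between the finger pads; the fingertips stand 22 mm ahead of it and the grasp point (between the pads) lies 3 mm ahead of it; z points along the fingers, y is the line along which they close (so a half turn about z gives the same grasp; the last joint's range is limited). The gripper opens to 91 mm and grips with 3 to 60 N. Pads are 32 mm wide; open, the fingers measure 118 mm over their backs; the gripper's body (76 mm by 178 mm) begins 60 mm behind the grasp point.
Start: joints at [-1.261, 0.379, 1.734, -0, 1.028, -0.033], TCP at [235.284, -659.287, 235.932] pointing down, gripper open.
Joint ranges: [-2.77, 2.77], [-0.74, 2.19], [0, 2.66], [-1.06, 4.2], [0.31, 2.87], [-3.08, 3.08]. Speed limits (rad/s): [1.89, 1.89, 2.39, 3.14, 3.14, 3.14].

## Interface

Orientations are given as a rotation vector (axis times angle).
In Python, from cell import env gives the robot as it stands.
- The arm moves only by the tool carry_out, never from a script. Its argument "targets" is a list of rows, each a list of 7 numbers: the shift along the tool's x, y, z scaled (see below), then the turn, a rotation vector about the tool's x, y, z scaled (see below), then the opening, from -1 (shut) to 1 (fully open). In form: [[x, y, z, ax, ay, az, hand], ...]. A call has 1 to 8 rows; each row is the pose to reach, as a shift and turn from the pose commanded when the call began, along the tool's axes at that moment, turning the shorter way round; what a row does not reach only later rows make up. The controller multiplies each number of a shift by 8 cm and each number of a turn by pi rad. A row lasts 1/12 s, in which the tool goes at most 41.7 mm and 7.16 degrees, less where a joint would pass 70% of its speed; a pose out of reach is approached as far as the arm can. A call with a number of a shift or a turn outside -1 to 1 is refused whole. A call with a gripper value outside its range is refused whole. The fingers move at their own pace and stop on an object; "newtons" is the grip in N (left out, the last holds). Time passes only in rows, so rows that repeat a pose let the fingers close. It gives the time, the measured TCP pose, the force, the opening and the grip force at its end, in the units of the state.
- env.observe(): the state, without advancing time (a new reading comes with each control period).
- env.get_image(name): name is "side" or "top"; returns the picture (384x512x3 uint8, red, green, blue); there is no depth.
- env.camera_params(name): a dict with "mtx" (3x3 intrinsics, pixels), "rvec" (rotation vector, rad) and "tvec" (3), from world to camera coordinates, as OpenCV has them. Camera axes: x right, y down, z forward; pixel columns grow to the right and rows downward; lengths in mm; the calibration is good to about 2 mm. A picture is of the moment at which its call begins. camera_params takes no time and is no camera call.
- env.job_done(): hands the job in; it is judged then, once.
The state is a dict: "t": time; "qpos": joint angles; "dq": joint speeds; "joint_torque": joint torques, N m; "tool_pos": TCP position; "eef_rot": TCP orientation; "contact_force": force on the tool from outside, world axes, zero at the start; "torque": the same for the moment, N m; "finger_gap": opening from 0.0 (shut) to 1.0 (fully open); "finger_force": force on a finger pad.
Only numpy, scipy, OpenCV 4.12 (cv2) and the standard library are available. Lean on these libraries where they do the work, as an engineer would, in place of code of your own. Each camera call takes 0.05 s, during which the arm holds its last target. There are 200 camera calls.

## Working session

There is one attempt and no reset: what is moved stays moved. The work goes in short steps, Python scripts to look and compute and a tool call to move; the robot and the scene stay as the last step left them, time stands still between calls to the robot, and variables do not carry over. Pictures are saved under pics/ and viewed, at most 10 in all, crops included, and the job is handed in when it is done.

Besides the shell and the picture viewer there is one more tool, called after "Request:" as a command line: name --pt "numbers of a row" for each row, then --argument value for the rest. carry_out: Moves the arm, as the interface text tells. Shifts and turns lie within -1 to 1; 1 stands for 8 cm of shift or pi rad of turn. Its arguments: {"type":"object","properties":{"targets":{"type":"array","items":{"type":"array","items":{"type":"number","minimum":-1,"maximum":1}}},"newtons":{"type":"number"}},"required":["targets"]}

```bash
mkdir -p pics
cat > h.py <<'E'
import numpy as np, cv2
from cell import env
def cam(n):
    p=env.camera_params(n); R,_=cv2.Rodrigues(np.array(p["rvec"],float)); return np.array(p["mtx"],float),R,np.array(p["tvec"],float).ravel()
def ray(n,uv):
    K,R,t=cam(n); d=R.T@np.linalg.inv(K)@np.array([uv[0],uv[1],1.]); return -R.T@t,d
def onz(n,uv,z):
    c,d=ray(n,uv); return c+d*(z-c[2])/d[2]
def proj(n,P):
    K,R,t=cam(n); q=K@(R@np.array(P,float)+t); return q[:2]/q[2]
def snap(n,f):
    im=env.get_image(n); cv2.imwrite("pics/"+f,im[:,:,::-1]); return im
E
python3 - <<'E'
from h import *
for n in("side","top"):
    snap(n,n+"0.png"); print(n,ray(n,(256,192)))
o=env.observe();print(o["t"],o["tool_pos"],o["eef_rot"],o["finger_gap"])
E
```

```text
side (array([208.07660288, 907.9660669 , 791.53881733]), array([ 0.31458479, -0.74328891, -0.59040711]))
top (array([475.73682422,  46.81362445, 937.30885726]), array([ 0.06889444,  0.03346198, -0.99723512]))
0.1 [ 235.17016767 -658.93784945  235.34450954] [-3.09454617e+00 -5.35676619e-01  2.43917745e-04] 0.9973946685208408
```

View pics/side0.png

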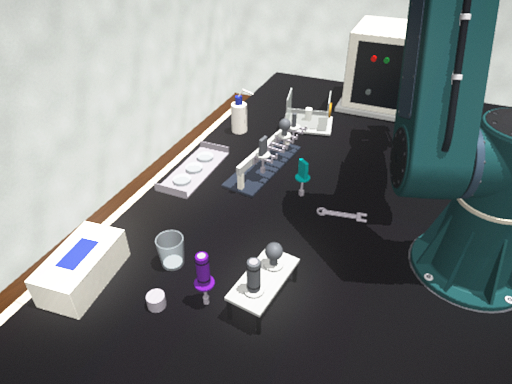

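View pics/top0.png

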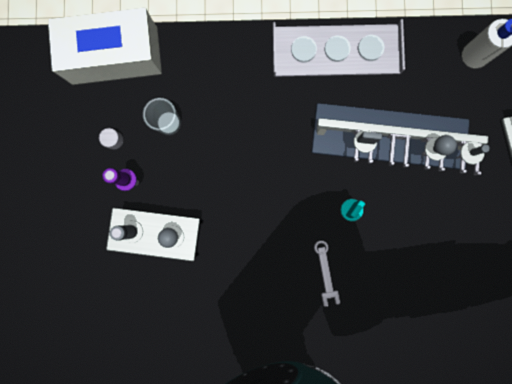

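The top view shows these candidates for the nut driver:
- a grey cylinder in the stand at (118,233)
- a ball tool in the stand at (168,238)
- a purple look-alike at (118,178)
- a turquoise paddle at (353,209)

I choose the grey cylinder, side view (254,272). The empty hook is at top (400,150), between the paddle at (367,143) and the ball at (440,148). Next is a close crop to check.

Run:
```python
import cv2,numpy as np
t=cv2.imread("pics/top0.png");s=cv2.imread("pics/side0.png")
a=cv2.resize(t[95:185,300:500],(800,360),interpolation=cv2.INTER_CUBIC)
b=cv2.resize(t[200:270,100:210],(396,240),interpolation=cv2.INTER_CUBIC)
c=cv2.resize(s[230:320,220:310],(240,240),interpolation=cv2.INTER_CUBIC)
o=np.zeros((600,800,3),np.uint8);o[:360]=a;o[360:,:396]=b;o[360:,400:640]=c
cv2.imwrite("pics/crop1.png",o)
```

```text
(no output)
```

View pics/crop1.png

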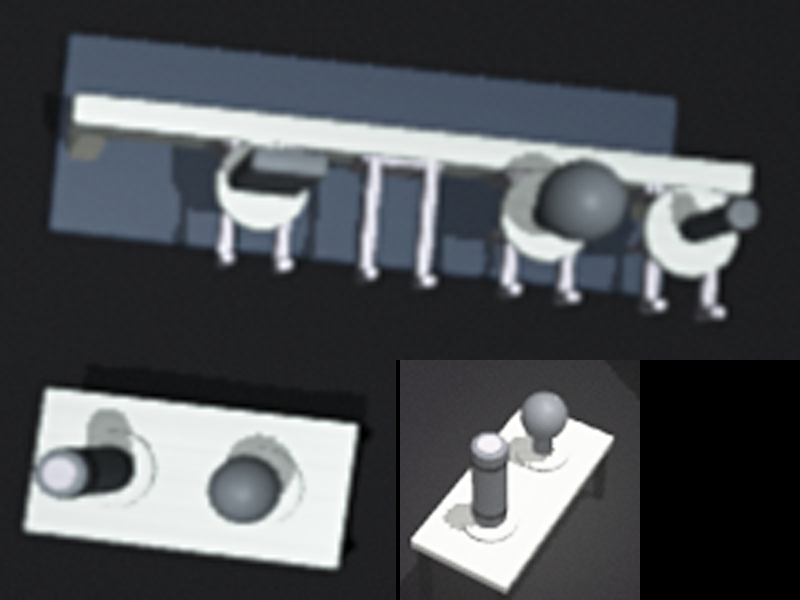

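The crop confirms it: a straight grey cylinder with a pale top, in the stand left of the ball. The empty fork's prong tips are at crop (370,275) and (427,281), with its gap ending near (400,162).

Run:
```python
from h import *
C=lambda x,y:(300+x/4-.4,95+y/4-.4)
top=(117.0,232.8)
print("driver top",onz("top",top,165),"side",onz("side",(253.5,261.5),165))
# triangulate
c1,d1=ray("top",top);c2,d2=ray("side",(253.5,261.5))
s=np.linalg.lstsq(np.c_[d1,-d2],c2-c1,rcond=None)[0];print("tri",c1+s[0]*d1,c2+s[1]*d2)
for n,z,p in [("ball",75+45,(243,490))]: print(n,onz("top",(100+p[0]/3.6,200+(p[1]-360)/3.43),z))
tips=[(227,260),(284,266),(370,275),(427,281),(511,290),(569,297),(653,303),(713,312)]
T=np.array([onz("top",C(*p),107)[:2] for p in tips]);print(T.round(1))
m=T.reshape(4,2,2).mean(1);print("mids",m.round(1),np.linalg.norm(np.diff(m,axis=0),axis=1))
v=m[3]-m[0];print("rack y dir ang",np.degrees(np.arctan2(-v[1],-v[0])))
x=np.array([-v[1],v[0]])/np.linalg.norm(v);x*=np.sign(x[0]);print("xdir",x,"seat from tips",m[1]+41.5*x)
print("gap end",onz("top",C(400,162),100))
print("paddle top",onz("top",C(290,163),164),"ballc",onz("top",C(585,200),145))
for p in[(263,0)]:pass
for p,n in[((263,185),"pad flange"),((548,218),"ball fl"),((692,232),"last fl")]:print(n,onz("top",C(*p),106))
o=env.observe();R=cv2.Rodrigues(o["eef_rot"])[0];print(R.round(3),o["tool_pos"])
```

```text
driver top [453.92643084 345.22502497 165.        ] side [450.7836261  347.66396271 165.        ]
tri [453.86159561 346.11210533 162.70417613] [451.75235892 345.42759133 162.49925359]
ball [440.58730337 257.90821493 120.        ]
[[ 597.8 -137.6]
 [ 594.1 -167.3]
 [ 588.5 -212.1]
 [ 584.8 -241.7]
 [ 579.3 -285.3]
 [ 575.  -315.3]
 [ 571.1 -358.7]
 [ 565.8 -389.6]]
mids [[ 596.  -152.4]
 [ 586.7 -226.9]
 [ 577.2 -300.3]
 [ 568.5 -374.2]] [75.05012695 73.97938172 74.38401661]
rack y dir ang 82.9254651740508
xdir [ 0.99238677 -0.12316042] seat from tips [ 627.84879402 -232.02935668]
gap end [ 649.69972531 -232.48592204  100.        ]
paddle top [ 636.9493075  -157.32577562  164.        ] ballc [ 619.27547616 -308.97294704  145.        ]
pad flange [ 637.55527709 -158.02624685  106.        ]
ball fl [ 617.14545384 -306.71338403  106.        ]
last fl [ 608.31563326 -381.42325341  106.        ]
[[ 0.942  0.336 -0.   ]
 [ 0.336 -0.942  0.001]
 [ 0.    -0.001 -1.   ]] [ 235.17016767 -658.93784945  235.34450954]
```

Driver at about (453,346), hook seat at about (628,-232), rack yaw -7°. The distance is long, so I'll travel at tool yaw 45° to cover ground diagonally. First, one test move.

Request:
carry_out --pt "0.5 -0.5 0 0 0 -0.07 0.32" --pt "1 -1 0 0 0 -0.141 0.32" --pt "1 -1 0 0 0 -0.141 0.32" --pt "1 -1 0 0 0 -0.141 0.32" --pt "1 -1 0 0 0 -0.141 0.32"

```text
t: 0.52
tool_pos: [284.3, -555.8, 235.9]
eef_rot: [-2.899, -1.21, 0.0]
contact_force: [-0.4, -0.3, -0.4]
finger_gap: 0.678
finger_force: 0.0
```

Request:
carry_out --pt "0.5 -0.22 0 0 0 0 0.32" --pt "0.975 -0.43 0 0 0 0 0.32" --pt "0.975 -0.43 0 0 0 0 0.32" --pt "0.975 -0.43 0 0 0 0 0.32"

```text
t: 0.85
tool_pos: [314.9, -476.7, 235.9]
eef_rot: [-2.903, -1.201, 0.0]
contact_force: [-0.3, -0.4, -0.2]
finger_gap: 0.662
finger_force: 0.0
```

Request:
carry_out --pt "0.5 -0.22 0 0 0 0 0.32" --pt "0.975 -0.43 0 0 0 0 0.32" --pt "0.975 -0.43 0 0 0 0 0.32" --pt "0.975 -0.43 0 0 0 0 0.32"

```text
t: 1.18
tool_pos: [345.8, -398.1, 236.1]
eef_rot: [2.902, 1.202, 0.0]
contact_force: [-0.3, -0.8, -0.8]
finger_gap: 0.661
finger_force: 0.0
```

Request:
carry_out --pt "0.5 -0.22 0 0 0 0 0.32" --pt "0.975 -0.43 0 0 0 0 0.32" --pt "0.975 -0.43 0 0 0 0 0.32" --pt "0.975 -0.43 0 0 0 0 0.32"

```text
t: 1.52
tool_pos: [376.7, -319.0, 236.2]
eef_rot: [2.901, 1.203, 0.0]
contact_force: [0.8, -0.1, 0.4]
finger_gap: 0.659
finger_force: 0.0
```

Request:
carry_out --pt "0.5 -0.22 0 0 0 0 0.32" --pt "0.975 -0.43 0 0 0 0 0.32" --pt "0.975 -0.43 0 0 0 0 0.32" --pt "0.975 -0.43 0 0 0 0 0.32"

```text
t: 1.85
tool_pos: [407.7, -239.7, 236.2]
eef_rot: [2.901, 1.204, 0.0]
contact_force: [-0.5, 0.0, 0.3]
finger_gap: 0.664
finger_force: 0.0
```

Request:
carry_out --pt "0.5 -0.22 0 0 0 0 0.32" --pt "0.975 -0.43 0 0 0 0 0.32" --pt "0.975 -0.43 0 0 0 0 0.32" --pt "0.975 -0.43 0 0 0 0 0.32"

```text
t: 2.18
tool_pos: [438.5, -160.3, 236.1]
eef_rot: [2.901, 1.204, 0.0]
contact_force: [-0.2, -0.7, -0.0]
finger_gap: 0.664
finger_force: 0.0
```

Request:
carry_out --pt "0.5 -0.22 0 0 0 0 0.32" --pt "0.975 -0.43 0 0 0 0 0.32" --pt "0.975 -0.43 0 0 0 0 0.32" --pt "0.975 -0.43 0 0 0 0 0.32"

```text
t: 2.52
tool_pos: [469.3, -81.0, 236.0]
eef_rot: [2.901, 1.204, 0.0]
contact_force: [-0.3, 0.2, 0.2]
finger_gap: 0.66
finger_force: 0.0
```

Request:
carry_out --pt "0.5 -0.22 0 0 0 0 0.32" --pt "0.975 -0.43 0 0 0 0 0.32" --pt "0.975 -0.43 0 0 0 0 0.32" --pt "0.975 -0.43 0 0 0 0 0.32"

```text
t: 2.85
tool_pos: [500.0, -1.6, 235.9]
eef_rot: [2.902, 1.203, -0.0]
contact_force: [-0.2, -0.5, 0.8]
finger_gap: 0.658
finger_force: 0.0
```

Request:
carry_out --pt "0.33 -0.43 0 0 0 0 0.32" --pt "0.664 -0.872 0 0 0 0 0.32" --pt "0.664 -0.872 0 0 0 0 0.32" --pt "0.664 -0.872 0 0 0 0 0.32"

```text
t: 3.18
tool_pos: [487.4, 85.4, 235.8]
eef_rot: [2.902, 1.204, -0.001]
contact_force: [-0.4, 0.0, 0.2]
finger_gap: 0.658
finger_force: 0.0
```

Request:
carry_out --pt "0.33 -0.43 0 0 0 0 0.32" --pt "0.664 -0.872 0 0 0 0 0.32" --pt "0.664 -0.872 0 0 0 0 0.32" --pt "0.664 -0.872 0 0 0 0 0.32"

```text
t: 3.52
tool_pos: [476.2, 172.4, 235.9]
eef_rot: [2.902, 1.204, -0.0]
contact_force: [-0.7, -0.6, -0.8]
finger_gap: 0.657
finger_force: 0.0
```

Request:
carry_out --pt "0.33 -0.43 0 0 0 0 0.32" --pt "0.664 -0.872 0 0 0 0 0.32" --pt "0.664 -0.872 0 0 0 0 0.32" --pt "0.664 -0.872 0 0 0 0 0.32"

```text
t: 3.85
tool_pos: [464.7, 259.2, 235.8]
eef_rot: [2.902, 1.203, -0.0]
contact_force: [-0.0, -0.5, 0.1]
finger_gap: 0.659
finger_force: 0.0
```

Request:
carry_out --pt "0.33 -0.43 0 0 0 0 0.32" --pt "0.664 -0.872 0 0 0 0 0.32" --pt "0.664 -0.872 0 0 0 0 0.32" --pt "0.664 -0.872 0 0 0 0 0.32"

```text
t: 4.18
tool_pos: [453.1, 346.0, 235.7]
eef_rot: [2.902, 1.203, -0.0]
contact_force: [-0.9, -0.7, 0.5]
finger_gap: 0.659
finger_force: 0.0
```

Run:
```python
from h import *
im=snap("side","s2.png")
o=env.observe();p=o["tool_pos"];print(p)
for z in(22,0):print(z,proj("side",p-[0,0,z]))
print(proj("side",[453,346,165]),proj("side",[453,346,75]))
c=im[150:330,190:350,::-1];cv2.imwrite("pics/s2c.png",cv2.resize(c,(533,600),interpolation=cv2.INTER_CUBIC))
```

```text
[452.97071892 345.05692873 235.63091297]
22 [252.94333388 243.33354868]
0 [252.90122625 235.23801489]
[252.84097898 260.66773595] [253.00155788 289.40897195]
```

View pics/s2c.png

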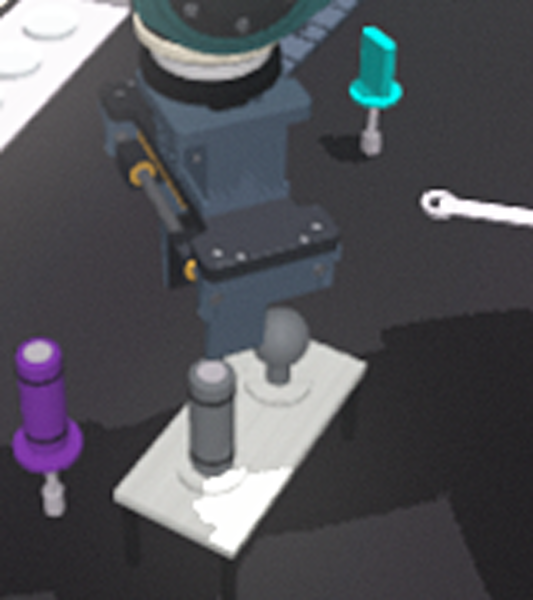

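The view shows the gripper over the grey driver, whose top cap is at crop (212,372), i.e. pixel (253.6,261.6), within 1 px of the prediction. Descend and grip.

Request:
carry_out --pt "0 0 0.3 0 0 0 0.32" --pt "0 0 0.6 0 0 0 0.32" --pt "0 0 0.8 0 0 0 0.32" --pt "0 0 0.9 0 0 0 0.32" --pt "0 0 0.9 0 0 0 0.32"

```text
t: 4.65
tool_pos: [452.1, 344.4, 162.4]
eef_rot: [2.903, 1.2, -0.005]
contact_force: [-0.8, -0.6, -0.2]
finger_gap: 0.66
finger_force: 0.0
```

Request:
carry_out --pt "0 0 0.15 0 0 0 0.32" --pt "0 0 0.31 0 0 0 0.32" --pt "0 0 0.31 0 0 0 0.32" --pt "0 0 0.31 0 0 0 0.32"

```text
t: 4.98
tool_pos: [452.0, 346.6, 138.6]
eef_rot: [2.902, 1.203, -0.002]
contact_force: [-0.2, 0.2, -0.3]
finger_gap: 0.66
finger_force: 0.0
```

Request:
carry_out --pt "0 0 0 0 0 0 0" --pt "0 0 0 0 0 0 -0.2" --pt "0 0 0 0 0 0 -0.4" --pt "0 0 0 0 0 0 -0.6" --pt "0 0 0 0 0 0 -0.8" --pt "0 0 0 0 0 0 -1" --pt "0 0 0 0 0 0 -1" --pt "0 0 0 0 0 0 -1" --newtons 25

```text
t: 5.65
tool_pos: [452.3, 347.0, 139.4]
eef_rot: [-2.902, -1.203, -0.0]
contact_force: [1.0, -0.1, 3.0]
finger_gap: 0.325
finger_force: 25.0
```

Request:
carry_out --pt "0 0 -0.1 0 0 0 -1" --pt "0 0 -0.25 0 0 0 -1" --pt "0 0 -0.45 0 0 0 -1" --pt "0 0 -0.65 0 0 0 -1" --pt "0 0 -0.85 0 0 0 -1" --pt "0 0 -0.94 0 0 0 -1"

```text
t: 6.15
tool_pos: [452.8, 347.4, 217.3]
eef_rot: [-2.902, -1.203, -0.004]
contact_force: [0.1, 1.8, -2.1]
finger_gap: 0.322
finger_force: 25.0
```

Request:
carry_out --pt "0 0 -0.2 0 0 0 -1" --pt "0 0 -0.5 0 0 0 -1" --pt "0 0 -0.75 0 0 0 -1" --pt "0 0 -0.94 0 0 0 -1" --pt "0 0 -0.94 0 0 0 -1"

```text
t: 6.57
tool_pos: [453.2, 347.7, 293.0]
eef_rot: [-2.901, -1.202, -0.007]
contact_force: [0.7, 0.1, -0.5]
finger_gap: 0.322
finger_force: 25.0
```

Run:
```python
from h import *
im=snap("side","s3.png")
p=env.observe()["tool_pos"];print(p,proj("side",p-[0,0,63]))
c=im[130:310,170:330,::-1];cv2.imwrite("pics/s3c.png",cv2.resize(c,(533,600),interpolation=cv2.INTER_CUBIC))
```

```text
[452.62982519 347.26336476 291.01645998] [252.63618617 238.80467427]
```

View pics/s3c.png

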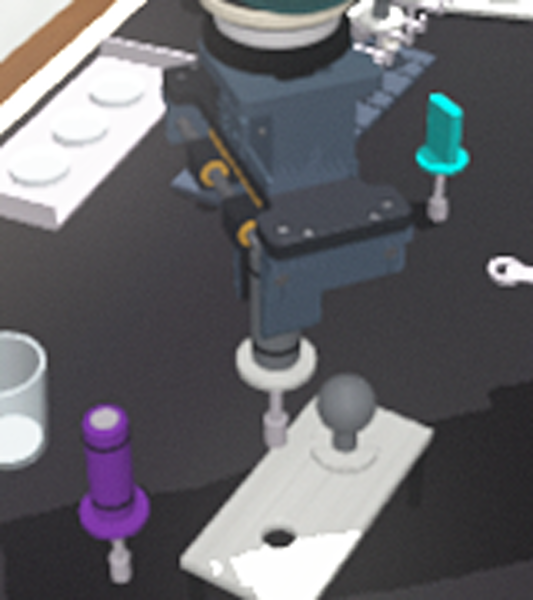

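The driver hangs upright in the grip with its flange at pixel (253,240), and the stand hole is empty. Carry it to the rack, raising it another 30 mm to clear the paddle.

Request:
carry_out --pt "-0.1 0.2 -0.12 0 0 0 -1" --pt "-0.25 0.5 -0.25 0 0 0 -1" --pt "-0.42 0.8 -0.35 0 0 0 -1" --pt "-0.509 0.953 -0.38 0 0 0 -1"

```text
t: 6.95
tool_pos: [477.5, 262.3, 319.6]
eef_rot: [2.902, 1.202, -0.001]
contact_force: [0.4, 1.3, -1.2]
finger_gap: 0.326
finger_force: 25.0
```

Request:
carry_out --pt "-0.2 0.4 0 0 0 0 -1" --pt "-0.4 0.8 0 0 0 0 -1" --pt "-0.509 0.953 0 0 0 0 -1" --pt "-0.509 0.953 0 0 0 0 -1"

```text
t: 7.28
tool_pos: [502.4, 178.8, 318.5]
eef_rot: [2.904, 1.199, -0.003]
contact_force: [0.1, 1.0, -2.4]
finger_gap: 0.325
finger_force: 25.0
```

Request:
carry_out --pt "-0.2 0.4 0 0 0 0 -1" --pt "-0.4 0.8 0 0 0 0 -1" --pt "-0.509 0.953 0 0 0 0 -1" --pt "-0.509 0.953 0 0 0 0 -1"

```text
t: 7.62
tool_pos: [527.6, 96.8, 318.6]
eef_rot: [-2.903, -1.2, 0.003]
contact_force: [0.1, 0.2, -1.2]
finger_gap: 0.324
finger_force: 25.0
```

Request:
carry_out --pt "-0.2 0.4 0 0 0 0 -1" --pt "-0.4 0.8 0 0 0 0 -1" --pt "-0.509 0.953 0 0 0 0 -1" --pt "-0.509 0.953 0 0 0 0 -1"

```text
t: 7.95
tool_pos: [552.9, 14.5, 318.8]
eef_rot: [-2.903, -1.2, 0.002]
contact_force: [-0.4, -0.3, -1.2]
finger_gap: 0.324
finger_force: 25.0
```

Request:
carry_out --pt "-0.2 0.4 0 0 0 0 -1" --pt "-0.4 0.8 0 0 0 0 -1" --pt "-0.509 0.953 0 0 0 0 -1" --pt "-0.509 0.953 0 0 0 0 -1"

```text
t: 8.28
tool_pos: [578.1, -67.9, 319.0]
eef_rot: [-2.903, -1.2, 0.002]
contact_force: [-1.1, 1.3, -1.7]
finger_gap: 0.329
finger_force: 25.0
```

Request:
carry_out --pt "-0.2 0.4 0 0 0 0 -1" --pt "-0.4 0.8 0 0 0 0 -1" --pt "-0.509 0.953 0 0 0 0 -1" --pt "-0.509 0.953 0 0 0 0 -1"

```text
t: 8.62
tool_pos: [603.3, -150.3, 319.1]
eef_rot: [-2.903, -1.2, 0.001]
contact_force: [-1.1, -0.2, -1.5]
finger_gap: 0.32
finger_force: 25.0
```

Request:
carry_out --pt "-0.2 0.4 0 0 0 0 -1" --pt "-0.4 0.8 0 0 0 0 -1" --pt "-0.509 0.953 0 0 0 0 -1" --pt "-0.509 0.953 0 0 0 0 -1"

```text
t: 8.95
tool_pos: [628.5, -232.8, 319.2]
eef_rot: [-2.903, -1.2, 0.001]
contact_force: [0.2, 1.1, -1.5]
finger_gap: 0.325
finger_force: 25.0
```

Request:
carry_out --pt "0 0 0 0 0 0.035 -1" --pt "0 0 0 0 0 0.07 -1" --pt "0 0 0 0 0 0.11 -1" --pt "0 0 0 0 0 0.145 -1" --pt "0 0 0 0 0 0.18 -1" --pt "0 0 0 0 0 0.22 -1" --pt "0 0 0 0 0 0.255 -1" --pt "0 0 0 0 0 0.29 -1"

```text
t: 9.62
tool_pos: [627.8, -229.7, 319.5]
eef_rot: [-3.134, 0.204, 0.001]
contact_force: [-0.2, -0.9, -2.2]
finger_gap: 0.326
finger_force: 25.0
```

Request:
carry_out --pt "0 0 0 0 0 0 -1" --pt "0 0 0 0 0 0 -1" --pt "0 0 0 0 0 0 -1"

```text
t: 9.87
tool_pos: [628.1, -230.9, 319.8]
eef_rot: [-3.136, 0.19, 0.001]
contact_force: [-0.1, 0.2, -1.2]
finger_gap: 0.325
finger_force: 25.0
```

Request:
carry_out --pt "0 0.01 0.15 0 0 0 -1" --pt "0 0.015 0.35 0 0 0 -1" --pt "0 0.015 0.6 0 0 0 -1" --pt "0 0.015 0.8 0 0 0 -1" --pt "0 0.015 0.92 0 0 0 -1" --pt "0 0.015 0.92 0 0 0 -1" --pt "0 0.015 0.92 0 0 0 -1" --pt "0 0.015 0.92 0 0 0 -1"

```text
t: 10.53
tool_pos: [628.5, -233.3, 247.2]
eef_rot: [3.135, -0.196, 0.002]
contact_force: [0.7, -0.7, -0.8]
finger_gap: 0.323
finger_force: 25.0
```

Run:
```python
from h import *
a=snap("side","s4.png");b=snap("top","t4.png")
p=env.observe()["tool_pos"];print(p)
for n in("side","top"):print(n,"flange",proj(n,p-[0,0,63]),"socket",proj(n,p-[0,0,128]),"seat",proj(n,[628,-232,100]))
o=np.zeros((600,800,3),np.uint8)
o[:,:400]=cv2.resize(a[85:205,225:305],(400,600),interpolation=cv2.INTER_CUBIC)
o[:,400:]=cv2.resize(b[90:210,350:430],(400,600),interpolation=cv2.INTER_CUBIC)
cv2.imwrite("pics/c4.png",o[:,:,::-1])
```

```text
[ 628.54181195 -233.32268655  247.4429429 ]
side flange [273.78765527 122.02281262] socket [273.285316   139.66625816] seat [273.14961332 144.96708057]
top flange [414.92426336 136.67622282] socket [403.47502834 143.17955114] seat [399.77741895 145.1942357 ]
```

View pics/c4.png

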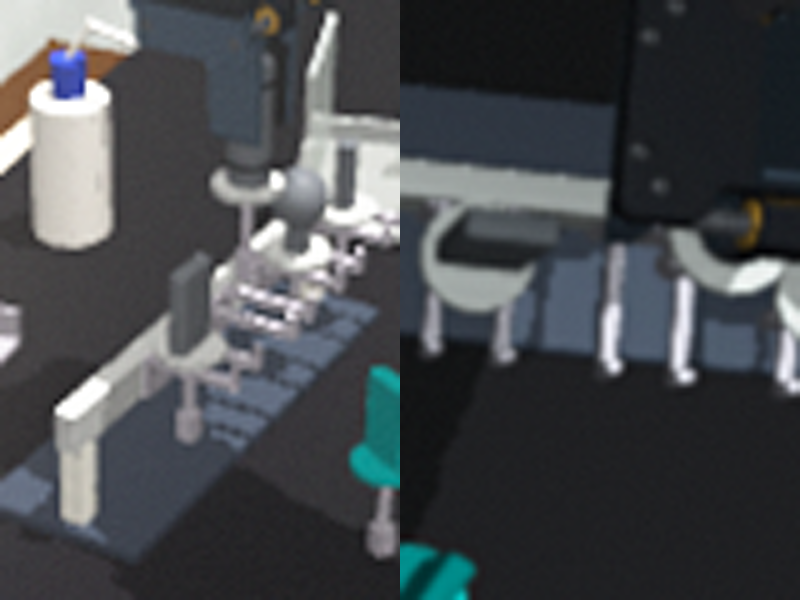

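Side crop: the flange is at about (248,190), pixel (274.6,123), within 1 px of the prediction. The fork is straight below it, with prong tips at crop (295,298) and (293,325), and both neighbours are undisturbed. Lower in stages.

Request:
carry_out --pt "0 -0.01 0.08 0 0 0 -1" --pt "0 -0.01 0.18 0 0 0 -1" --pt "0 -0.01 0.28 0 0 0 -1" --pt "0 -0.01 0.38 0 0 0 -1" --pt "0 -0.01 0.48 0 0 0 -1" --pt "0 -0.01 0.5 0 0 0 -1" --pt "0 -0.01 0.5 0 0 0 -1"

```text
t: 11.22
tool_pos: [627.7, -232.2, 205.3]
eef_rot: [-3.135, 0.197, 0.002]
contact_force: [0.5, 0.6, -2.8]
finger_gap: 0.329
finger_force: 25.0
```

Request:
carry_out --pt "0 0 0.08 0 0 0 -1" --pt "0 0 0.16 0 0 0 -1" --pt "0 0 0.24 0 0 0 -1" --pt "0 0 0.32 0 0 0 -1" --pt "0 0 0.4 0 0 0 -1" --pt "0 0 0.4 0 0 0 -1" --pt "0 0 0.4 0 0 0 -1"

```text
t: 11.8
tool_pos: [627.9, -232.3, 173.8]
eef_rot: [-3.135, 0.197, 0.001]
contact_force: [-0.2, -0.7, -1.2]
finger_gap: 0.326
finger_force: 25.0
```

Request:
carry_out --pt "0 0 0.03 0 0 0 -1" --pt "0 0 0.05 0 0 0 -1" --pt "0 0 0.075 0 0 0 -1" --pt "0 0 0.075 0 0 0 -1" --pt "0 0 0.075 0 0 0 -1"

```text
t: 12.22
tool_pos: [628.1, -232.3, 168.3]
eef_rot: [-3.135, 0.197, 0.0]
contact_force: [-0.1, 0.5, -1.4]
finger_gap: 0.326
finger_force: 25.0
```

Request:
carry_out --pt "0 0 0.012 0 0 0 -1" --pt "0 0 0.025 0 0 0 -1" --pt "0 0 0.025 0 0 0 -1" --pt "0 0 0.025 0 0 0 -1"

```text
t: 12.55
tool_pos: [628.1, -232.3, 166.3]
eef_rot: [-3.135, 0.197, 0.0]
contact_force: [-0.2, -0.7, -1.9]
finger_gap: 0.324
finger_force: 25.0
```

Request:
carry_out --pt "0 0 0.01 0 0 0 -1" --pt "0 0 0.015 0 0 0 -1" --pt "0 0 0.015 0 0 0 -1" --pt "0 0 0.015 0 0 0 -1"

```text
t: 12.88
tool_pos: [628.1, -232.3, 165.1]
eef_rot: [-3.135, 0.197, 0.0]
contact_force: [0.1, 0.5, -1.3]
finger_gap: 0.327
finger_force: 25.0
```

Request:
carry_out --pt "0 0 0.01 0 0 0 -1" --pt "0 0 0.013 0 0 0 -1" --pt "0 0 0.013 0 0 0 -1" --pt "0 0 0.013 0 0 0 -1"

```text
t: 13.22
tool_pos: [628.3, -232.4, 164.4]
eef_rot: [3.135, -0.197, 0.001]
contact_force: [-1.1, 0.5, 3.6]
finger_gap: 0.324
finger_force: 25.0
```

Request:
carry_out --pt "0 0 0.01 0 0 0 -1" --pt "0 0 0.01 0 0 0 -1" --pt "0 0 0.01 0 0 0 -1" --pt "0 0 0.01 0 0 0 -1"

```text
t: 13.55
tool_pos: [628.5, -232.5, 164.3]
eef_rot: [3.135, -0.197, 0.001]
contact_force: [-4.8, 1.0, 11.5]
finger_gap: 0.323
finger_force: 25.0
```

Contact at TCP z 164.4, which matches the flange on the prongs at about z 100. Relieve the press, then open only part way.

Request:
carry_out --pt "0 0 -0.01 0 0 0 -1" --pt "0 0 -0.01 0 0 0 -1" --pt "0 0 -0.01 0 0 0 -0.3" --pt "0 0 -0.01 0 0 0 -0.25" --pt "0 0 -0.01 0 0 0 -0.1" --pt "0 0 -0.01 0 0 0 0.05" --pt "0 0 -0.01 0 0 0 0.05" --pt "0 0 -0.01 0 0 0 0.05"

```text
t: 14.22
tool_pos: [628.1, -232.3, 164.0]
eef_rot: [-3.135, 0.197, 0.0]
contact_force: [-0.2, -0.0, -0.3]
finger_gap: 0.525
finger_force: 0.0
```

Run:
```python
from h import *
a=snap("side","s5.png")
o=env.observe();print(o["tool_pos"],o["finger_gap"],o["contact_force"])
print("seat",proj("side",[628,-232,100]))
cv2.imwrite("pics/c5.png",cv2.resize(a[85:205,225:325],(500,600),interpolation=cv2.INTER_CUBIC)[:,:,::-1])
```

```text
[ 628.09148145 -232.3268446   164.00847984] 0.5227936592232238 [0.05558294 0.34073984 0.16192403]
seat [273.14961332 144.96708057]
```

View pics/c5.png

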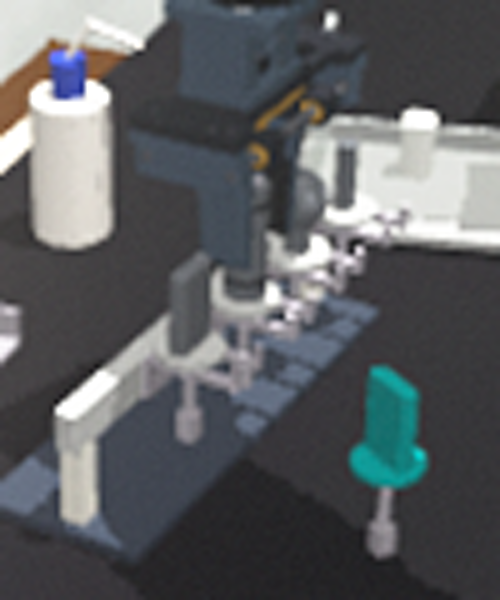

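The driver sits on the hook, flange at crop (245,295), which matches the predicted seat at (241,300). The fingers are open and clear, and the neighbours have not moved. Retreat straight up.

Request:
carry_out --pt "0 0 -0.1 0 0 0 0.05" --pt "0 0 -0.25 0 0 0 0.05" --pt "0 0 -0.45 0 0 0 0.05" --pt "0 0 -0.7 0 0 0 0.05" --pt "0 0 -0.95 0 0 0 0.05" --pt "0 0 -1 0 0 0 0.05"

```text
t: 14.77
tool_pos: [629.7, -233.0, 248.9]
eef_rot: [3.134, -0.197, 0.008]
contact_force: [1.1, -0.5, 0.5]
finger_gap: 0.527
finger_force: 0.0
```

Request:
carry_out --pt "0 0 -0.4 0 0 0 0.05" --pt "0 0 -0.8 0 0 0 0.05" --pt "0 0 -1 0 0 0 0.05" --pt "0 0 -1 0 0 0 0.05"

```text
t: 15.1
tool_pos: [629.6, -232.9, 329.1]
eef_rot: [3.133, -0.197, 0.009]
contact_force: [0.2, -0.5, -0.2]
finger_gap: 0.529
finger_force: 0.0
```

Request:
carry_out --pt "-0.5 0 0 0 0 0 0.05" --pt "-1 0 0 0 0 0 0.05" --pt "-1 0 0 0 0 0 0.05" --pt "-1 0 0 0 0 0 0.05" --pt "-1 0 0 0 0 0 0.05"

```text
t: 15.52
tool_pos: [549.0, -222.4, 324.2]
eef_rot: [3.135, -0.197, 0.001]
contact_force: [0.8, 0.1, 0.1]
finger_gap: 0.52
finger_force: 0.0
```

Run:
```python
from h import *
a=snap("side","s6.png");b=snap("top","t6.png")
o=np.zeros((600,800,3),np.uint8)
o[:,:400]=cv2.resize(a[85:205,225:305],(400,600),interpolation=cv2.INTER_CUBIC)
o[:,400:]=cv2.resize(b[90:210,350:430],(400,600),interpolation=cv2.INTER_CUBIC)
cv2.imwrite("pics/c6.png",o[:,:,::-1])
print([proj("side",[628,-232,z]) for z in(100,190)],[proj("top",[628,-232,z]) for z in(100,190)])
```

```text
[array([273.14961332, 144.96708057]), array([273.8420966 , 120.66641849])] [array([399.77741895, 145.1942357 ]), array([415.30595327, 136.36358523])]
```

View pics/c6.png

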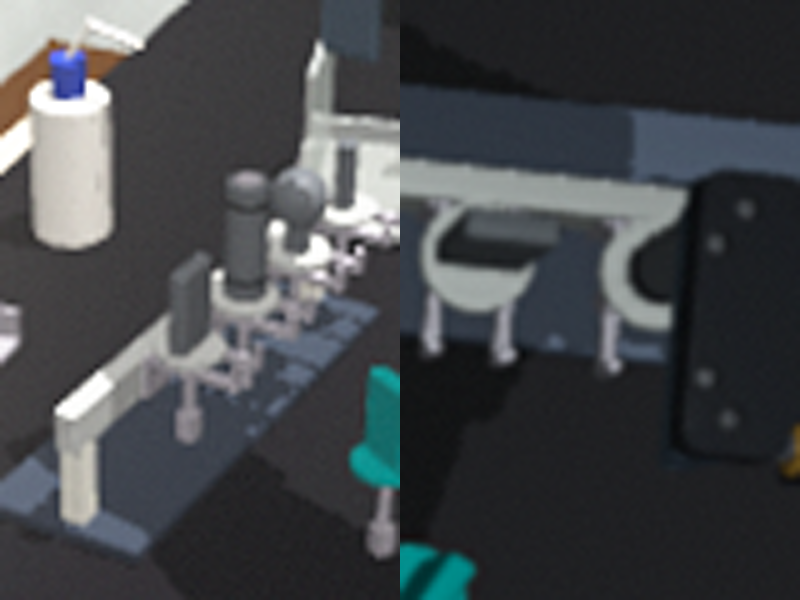

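The driver hangs upright on the hook: its top is at side crop (246,180), close to the predicted (244,178). Both neighbours are in place and the robot is clear. Handing in.

```bash
python3 -c "
from cell import env
print(env.job_done())"
```

```text
the job is handed in; nothing more can be done
None
```

The nut driver hangs upright on the empty hook, set down gently and released. In the last pictures both neighbours looked undisturbed and the arm was clear. I handed the job in just after 15.5 s, and no verdict was shown.

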